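Heft the turning blanks: green to the drying crate, seasoned to the tray

TASK

Four turning blanks stand on the bench; they look alike, but some are still green (wet and heavy, over 400 g) and some are seasoned (light, under 400 g). Lift each one to judge its weight, then set the green ones down on end inside the slatted drying crate and the seasoned ones on end inside the plain steel tray, each standing upright on the floor of its box; a blank within 40 g of 400 g may go in either. Do not drop or throw the blanks, and do not disturb the bottle, the chuck and the wax tin that stand among them.

Things in the scene. Friction and masses are not known exactly. Their poses are not given: they have to be found in the camera images.
- blank_a: One of four turning blanks that look exactly alike: a square pale-wood bar 60 x 60 x 140 mm, standing on end on the bench. Origin: centre of its underside; z up its length, x and y square to its side faces. Its weight is hidden, anywhere from 200 to 600 g and different each time (any number of the four may be heavy); the letter tells nothing. It tips over if pushed.
- blank_b: One of four turning blanks that look exactly alike: a square pale-wood bar 60 x 60 x 140 mm, standing on end on the bench. Origin: centre of its underside; z up its length, x and y square to its side faces. Its weight is hidden, anywhere from 200 to 600 g and different each time (any number of the four may be heavy); the letter tells nothing. It tips over if pushed.
- blank_c: One of four turning blanks that look exactly alike: a square pale-wood bar 60 x 60 x 140 mm, standing on end on the bench. Origin: centre of its underside; z up its length, x and y square to its side faces. Its weight is hidden, anywhere from 200 to 600 g and different each time (any number of the four may be heavy); the letter tells nothing. It tips over if pushed.
- blank_d: One of four turning blanks that look exactly alike: a square pale-wood bar 60 x 60 x 140 mm, standing on end on the bench. Origin: centre of its underside; z up its length, x and y square to its side faces. Its weight is hidden, anywhere from 200 to 600 g and different each time (any number of the four may be heavy); the letter tells nothing. It tips over if pushed.
- crate: The drying crate: square wooden box with slatted sides, outside 212 x 212 mm, walls and floor 6 mm thick, rim 50 mm above the bench, fixed to the bench. Origin: centre of its underside, on the bench (the inner floor is 6 mm higher); x and y run parallel to its walls. Its inside (200 x 200 mm) holds four blanks on end, two by two. Crate and tray may be on either side of the bench.
- tray: The steel tray: square plain sheet-steel box with solid sides, outside 212 x 212 mm, walls and floor 6 mm thick, rim 40 mm above the bench, fixed to the bench. Origin: centre of its underside, on the bench (the inner floor is 6 mm higher); x and y run parallel to its walls. Its inside (200 x 200 mm) holds four blanks on end, two by two.
- bottle: Bystander: tall amber bottle of finish, 54 mm across, 190 mm high, upright among the blanks and taller than they are, so it can be in the way of the gripper. The other tall things (glue bottle 150 mm, mallet 220 mm, gouge rack 180 mm) stand at the far edge, at least 120 mm beyond the centre of the farthest blank; a grinder and a tailstock, about 200 mm high, stand along the right-hand edge of the bench, outside the boxes. Origin: centre of its underside.
- chuck: Bystander: round steel scroll chuck with four jaws, 72 mm across, 48 mm high, beside the blanks. Origin: centre of its underside.
- wax_tin: Bystander: round metal wax tin, 70 mm across, 48 mm high, beside the blanks. Origin: centre of its underside.
Things that resemble listed ones, but are neither listed nor needed, are in the scene too. Leave any purple or turquoise look-alike of the blank_c alone.

How it is judged (in metres and radians):
At the end, for the whole second after the job is handed in: Each blank stands upright (0.08 rad) and at rest on the floor of a box, its centre within 75 mm of the box's centre along each wall direction: blanks over 440 g (4.32 N on the box) in the crate, under 360 g (3.53 N) in the tray, between these in either (((x of blank_a in the frame of crate between -0.075 and 0.075 m and y of blank_a in the frame of crate between -0.075 and 0.075 m and z of blank_a in the frame of crate between 0.002 and 0.012 m and contact force between blank_a and crate above 3.53 N) or (x of blank_a in the frame of tray between -0.075 and 0.075 m and y of blank_a in the frame of tray between -0.075 and 0.075 m and z of blank_a in the frame of tray between 0.002 and 0.012 m and contact force between blank_a and tray below 4.32 N)) and angle between each of blank_a, blank_b, blank_c, blank_d's own z axis and vertical below 0.08 rad and linear speed of each of blank_a, blank_b, blank_c, blank_d below 0.02 m/s and ((x of blank_b in the frame of crate between -0.075 and 0.075 m and y of blank_b in the frame of crate between -0.075 and 0.075 m and z of blank_b in the frame of crate between 0.002 and 0.012 m and contact force between blank_b and crate above 3.53 N) or (x of blank_b in the frame of tray between -0.075 and 0.075 m and y of blank_b in the frame of tray between -0.075 and 0.075 m and z of blank_b in the frame of tray between 0.002 and 0.012 m and contact force between blank_b and tray below 4.32 N)) and ((x of blank_c in the frame of crate between -0.075 and 0.075 m and y of blank_c in the frame of crate between -0.075 and 0.075 m and z of blank_c in the frame of crate between 0.002 and 0.012 m and contact force between blank_c and crate above 3.53 N) or (x of blank_c in the frame of tray between -0.075 and 0.075 m and y of blank_c in the frame of tray between -0.075 and 0.075 m and z of blank_c in the frame of tray between 0.002 and 0.012 m and contact force between blank_c and tray below 4.32 N)) and ((x of blank_d in the frame of crate between -0.075 and 0.075 m and y of blank_d in the frame of crate between -0.075 and 0.075 m and z of blank_d in the frame of crate between 0.002 and 0.012 m and contact force between blank_d and crate above 3.53 N) or (x of blank_d in the frame of tray between -0.075 and 0.075 m and y of blank_d in the frame of tray between -0.075 and 0.075 m and z of blank_d in the frame of tray between 0.002 and 0.012 m and contact force between blank_d and tray below 4.32 N))); the robot touches nothing.
It fails at once if a bystander is shoved more than 25 mm (distance of any of bottle, chuck, wax_tin from where it was at the start of the episode above 0.025 m).
It fails at once if a standing bystander is tipped by more than 0.4 rad (angle between any of bottle, chuck, wax_tin's own z axis and vertical above 0.4 rad).
It fails at once if a blank is dropped or thrown: it moves faster than 0.8 m/s while the fingers do not hold it ((linear speed of blank_a above 0.8 m/s and contact force between the fingers and blank_a below 0.1 N) or (linear speed of blank_b above 0.8 m/s and contact force between the fingers and blank_b below 0.1 N) or (linear speed of blank_c above 0.8 m/s and contact force between the fingers and blank_c below 0.1 N) or (linear speed of blank_d above 0.8 m/s and contact force between the fingers and blank_d below 0.1 N)).
It also fails if it takes over 72 s, if anything falls off the work surface, if the arm or the gripper's body presses on something with over 40 N, if the wrist force passes 120 N, or if a joint passes its speed limit or range.

ROBOT

A 7-joint arm with a two-finger parallel gripper is mounted at the origin on the work surface. World frame = base frame: x ahead of the robot, y to its left, z up, the work surface at z = 0. Lengths are in mm, angles in rad, forces in N, time in s.
With the tool pointing down it reaches from about 400 to 875 mm from the base axis. Payload 4.4 kg.
Tool frame: the origin (TCP) lies at the very end of the fingers, on their centre line; the grasp point (between the pads) lies 19 mm behind it; z points along the fingers, y is the direction in which the jaws open and shut (so a half turn about z gives the same grasp; the last joint's range is limited). The gripper opens to 85 mm and grips with 20 to 120 N. Pads are 22 mm wide; open, the fingers measure 114 mm over their backs; the gripper's body (76 mm by 85 mm) begins 54 mm behind the grasp point. The pads swing forward as they close: fully open they stand 13 mm farther back than shut.
Start: joints at [-1.31, 0.628, 0.038, 1.517, -0.027, 0.996, -0.02], TCP at [208.636, 615.621, 231.313] pointing down, gripper open.
Joint ranges: [-3.06, 3.06], [-0.37, 2.12], [-1.25, 1.32], [0.18, 2.47], [-1.1, 4.24], [0.23, 1.98], [-2.94, 2.94]. Speed limits (rad/s): [2.57, 2.57, 3.14, 3.14, 3.14, 3.14, 3.14].

INTERFACE

Orientations are given as [roll, pitch, yaw] about the fixed x, y, z axes, in that order (R = Rz(yaw) Ry(pitch) Rx(roll)).
In Python, from cell import ctrl gives the robot as it stands.
- The arm moves only by the shell command python3 -m crank 'ROWS' [OPENING]. ROWS is JSON, a list that holds one entry, the list of rows, each a list of 6 numbers: the shift along the tool's x, y, z in units of 30 mm (1.0 is 30 mm), then the turn, a rotation vector about the tool's x, y, z in units of 6 degrees (1.0 is 6 degrees). In form: [[[tx, ty, tz, rx, ry, rz], ...]]. A call has 1 to 12 rows; each row shifts and turns the pose as measured when the row begins, along the tool's axes as they then stand; what a row does not reach is not made up. A row lasts 1/12 s, in which the tool goes at most 41.7 mm and 7.16 degrees, less where a joint would pass 70% of its speed; a pose out of reach is approached as far as the arm can. A call is refused whole if a number of a shift passes 1 or a number of a turn 1, either way. A call with a gripper value outside its range is refused whole. OPENING is the gripper command: -1 is fully open, 1 is shut, values between are in proportion, set as the call begins (- or left out, the last holds). The fingers move at their own pace and stop on an object; the grip force is fixed at half the most. Time passes only in rows, so rows that do not move let the fingers close. It gives the time, the measured TCP pose, the force and the opening at its end, in the units of the state.
- ctrl.read_state(): the state, without advancing time (a new reading comes with each control period).
- ctrl.get_image(name): name is "side" or "top"; returns a dict with "color" (420x560x3 uint8, red, green, blue), "depth" (420x560 float32, mm along the optical axis (not along the pixel's ray), 0 where there is no reading), "camera_matrix" (3x3 intrinsics, pixels), "k1" (the pictures are not rectified: a ray, as slopes to the right and down, at radius r is drawn at 1 + k1 r^2 times it, then the intrinsics apply), "R" (3x3) and "t" (3): a world point X has camera coordinates R X + t. Camera axes: x right, y down, z forward; pixel columns grow to the right and rows downward; lengths in mm; the calibration is good to about 2 mm. A picture is of the moment at which its call begins.
- ctrl.finish_job(): hands the job in, once; it reports no verdict.
Trained networks look in a picture, given as the dict that the camera call returned (one of the last four; its "shot" number tells which), for a name from the list of things; names that differ only in an ending like _2 or _b are one class to them, and where a whole thing is asked for, a point or a joint stands for the part that bears it (a point fixed in the world has none). Each returns a list of dicts, best first, with "conf" (0 to 1); they miss things now and then, are a little off and sometimes report something else, mostly with a low value. They report only what shows in the picture. A call takes as long as a camera call. They do not tell look-alikes from the thing itself.
- ctrl.search_frame(query, picture): "extent" ([centre column, centre row, width, height] in pixels, round what is visible of it).
The state is a dict: "clock": time; "qpos": joint angles; "qd": joint speeds; "tau": joint torques, N m; "eef_pos": TCP position; "tool_rot": TCP orientation; "force": force on the tool from outside, world axes, zero at the start; "torque": the same for the moment, N m; "width": finger opening in mm.
Only numpy, scipy, OpenCV 4.12 (cv2) and the standard library are available. Lean on these libraries where they do the work, as an engineer would, in place of code of your own. Each camera call takes 0.05 s, during which the arm holds its last target. There are 200 camera calls.

## Working session

There is one attempt and no reset: what is moved stays moved. The work goes in short steps, Python scripts to look and compute and a shell command to move; the robot and the scene stay as the last step left them, time stands still between calls to the robot, and variables do not carry over. Pictures are saved under pics/ and viewed, about 8 in all and at most 12, crops included, and the job is handed in when it is done.

```bash
ls; mkdir -p pics
cat > h.py <<'E'
import numpy as np, cv2
from cell import ctrl
def world(im,u,v,d=None,z=None):
    """pixels -> world; by depth, or on plane z"""
    K=im["camera_matrix"];u=np.atleast_1d(u).astype(float);v=np.atleast_1d(v).astype(float)
    p=cv2.undistortPoints(np.stack([u,v],-1)[:,None],K,np.array([im["k1"],0,0,0,0.]))[:,0]
    R=np.array(im["R"]);t=np.array(im["t"])
    ray=np.c_[p,np.ones(len(p))]
    if d is not None: return (ray*np.atleast_1d(d)[:,None]-t)@R
    c=-R.T@t; w=ray@R
    return c+w*((z-c[2])/w[:,2])[:,None]
def cloud(im):
    h,w=im["depth"].shape
    v,u=np.mgrid[:h,:w]
    return world(im,u.ravel(),v.ravel(),im["depth"].ravel()).reshape(h,w,3)
E
python3 - <<'E'
from h import *
s=ctrl.read_state(); print({k:np.round(v,3) for k,v in s.items()})
ims=[ctrl.get_image(n) for n in("top","side")]
for n,im in zip(("top","side"),ims):
    cv2.imwrite(f"pics/{n}0.png",im["color"][:,:,::-1])
    R=np.array(im["R"]);print(n,"cam",-R.T@im["t"],"axis",R[2],im["k1"])
    for q in("blank_a","crate","tray","bottle","chuck","wax_tin"):
        for r in ctrl.search_frame(q,im):
            e=r["extent"]; u,v=int(e[0]),int(e[1]); d=im["depth"][v,u]
            print(q,np.round(e),round(r["conf"],2),np.round(world(im,u,v,d)) if d else None)
E
```

```text
pics
{'clock': np.float64(0.0), 'qpos': array([-1.31 ,  0.629,  0.038,  1.518, -0.027,  0.996, -0.02 ]), 'qd': array([ 0.   ,  0.   , -0.   ,  0.   , -0.001,  0.   ,  0.001]), 'tau': array([-1.0000e-03, -5.6341e+01,  1.2270e+00, -1.9344e+01,  1.1000e-02,
        1.1000e-02,  0.0000e+00]), 'eef_pos': array([208.401, 614.993, 230.378]), 'tool_rot': array([-3.14 ,  0.   ,  2.815]), 'force': array([ 0.101, -0.295,  0.366]), 'torque': array([-0.05 , -0.001,  0.031]), 'width': np.float64(85.389)}
top cam [ 468.47185308   42.01558144 1020.78285923] axis [ 0.14257466 -0.00685756 -0.98976029] -0.09385603494016193
blank_a [142. 170.  44.  40.] 0.92 [[698. 382. 138.]]
blank_a [344. 271.  35.  33.] 0.77 [[454. -89. 141.]]
blank_a [267. 184.  31.  38.] 0.66 [[657.  83. 138.]]
blank_a [342. 136.  39.  40.] 0.65 [[771. -98. 143.]]
blank_a [404. 159.  41.  47.] 0.62 [[ 714. -246.  140.]]
blank_a [261. 273.  31.  30.] 0.57 [[450. 100. 140.]]
crate [438. 241.  90.  87.] 0.61 [[ 523. -370.    4.]]
tray [166. 242.  84.  82.] 0.67 [[534. 359.   7.]]
tray [358. 233.  30.  25.] 0.17 [[ 549. -145.   31.]]
b
[... 293 characters left out ...]
4726716 -0.52704199] -0.04080854740774498
blank_a [336. 262.  42.  74.] 0.92 [[ 723. -294.  101.]]
blank_a [299. 138.  22.  46.] 0.83 [[718. 369.  88.]]
blank_a [246. 204.  30.  60.] 0.82 [[543. -35.  94.]]
blank_a [209. 226.  32.  69.] 0.79 [[ 454. -129.   92.]]
blank_a [351. 224.  26.  63.] 0.79 [[ 788. -141.   95.]]
blank_a [293. 187.  27.  57.] 0.75 [[670.  57.  87.]]
crate [242. 320. 115.  95.] 0.93 [[ 525. -350.    4.]]
crate [252. 256.  30.  28.] 0.66 [[ 552. -185.   42.]]
tray [239. 161.  68.  44.] 0.92 [[528. 384.   3.]]
bottle [300. 212.  24.  78.] 0.86 [[ 670. -108.  109.]]
chuck [253. 252.  30.  31.] 0.64 [[ 552. -176.   47.]]
wax_tin [248. 204.  33.  64.] 0.29 [[545. -31.  92.]]
```

Run:
```python
import cv2
t=cv2.imread("pics/top0.png");cv2.imwrite("pics/top0b.png",cv2.resize(t[90:330,90:500],None,fx=1.95,fy=1.95,interpolation=cv2.INTER_CUBIC))
```

```text
(no output)
```

View pics/top0b.png

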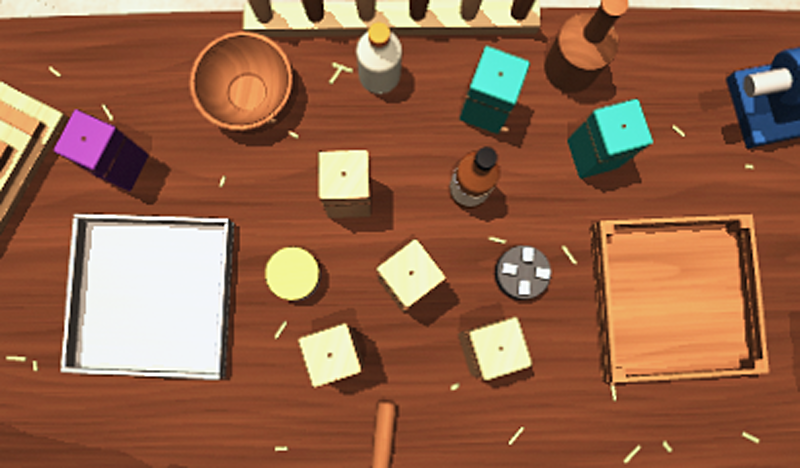

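View pics/side0.png

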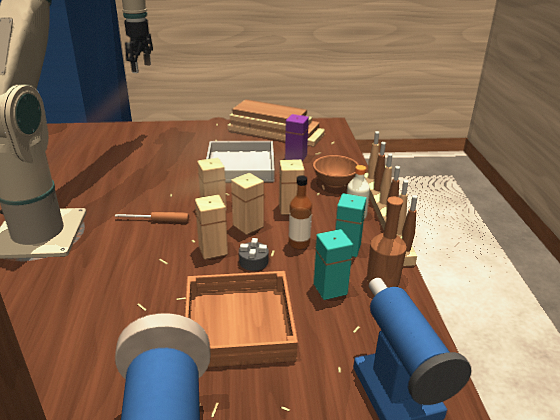

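The top crop (scale 1.95, offset 90,90) shows four pale blanks at full-image pixels (267,184), (301,232), (261,273) and (344,271). Those fit the description. The purple one at (142,170) and the turquoise ones at (342,136) and (404,159) are look-alikes, so I leave them alone. The tray is at +y (166,242) and the slatted crate at −y (438,241). The bottle is at (333,183), the chuck at (358,230) and the wax tin at (239,229).

Next I measure the poses.

```bash
cat > meas.py <<'E'
from h import *
def tops(im,zlo=126,zhi=152):
    P=cloud(im);hsv=cv2.cvtColor(im["color"],cv2.COLOR_RGB2HSV)
    m=((P[...,2]>zlo)&(P[...,2]<zhi)&(hsv[...,0]<35)&(hsv[...,2]>150)).astype(np.uint8)
    m=cv2.morphologyEx(m,cv2.MORPH_OPEN,np.ones((3,3)))
    n,l,st,c=cv2.connectedComponentsWithStats(m)
    out=[]
    for i in range(1,n):
        if st[i,4]<300: continue
        cs,_=cv2.findContours((l==i).astype(np.uint8),cv2.RETR_EXTERNAL,cv2.CHAIN_APPROX_NONE)
        q=cs[0][:,0].astype(float); zt=np.median(P[l==i][:,2])
        W=world(im,q[:,0],q[:,1],z=zt)[:,:2].astype(np.float32)
        (x,y),(a,b),ang=cv2.minAreaRect(W)
        out.append((c[i].round(),x,y,zt,a,b,(ang+45)%90-45))
    return out
if __name__=="__main__":
    im=ctrl.get_image("top")
    for o in tops(im): print(o[0],np.round(o[1:],1))
    P=cloud(im)
    for n,cx,cy,z in(("tray",530,360,40),("crate",525,-370,50)):
        m=(abs(P[...,2]-z)<5)&(abs(P[...,0]-cx)<140)&(abs(P[...,1]-cy)<140)
        r=cv2.minAreaRect(P[m][:,:2].astype(np.float32)); print(n,m.sum(),r)
    for n,u,v in(("chuck",358,230),("tin",239,229),("bottle",333,180)):
        for w in [24]:
            S=P[v-w:v+w,u-w:u+w]; z=S[...,2]
            for lo,hi in((25,60),(60,150),(150,200)):
                m=(z>lo)&(z<hi)
                if m.sum()>20: print(n,lo,m.sum(),S[m].min(0).round(),S[m].max(0).round(),np.median(S[m],0).round())
E
python3 meas.py
```

```text
[266. 179.] [ 6.684e+02  8.480e+01  1.402e+02  5.670e+01  5.790e+01 -6.000e-01]
[301. 230.] [547.8   5.8 140.1  58.7  60.1  36. ]
[346. 269.] [457.1 -96.7 140.   59.7  59.4  15.7]
[259. 272.] [452.8 102.6 140.2  59.4  59.6  17.7]
tray 795 ((532.4866943359375, 355.0104064941406), (213.60110473632812, 213.038818359375), 87.30500793457031)
crate 952 ((518.7666625976562, -358.42431640625), (213.33157348632812, 214.87442016601562), 1.5493581295013428)
chuck 25 582 [ 521. -182.   25.] [ 591. -114.   53.] [ 555. -147.   35.]
tin 25 595 [524. 123.  26.] [591. 192.  53.] [557. 156.  48.]
bottle 25 57 [ 647. -122.   26.] [755. -54.  60.] [652. -68.  41.]
bottle 60 382 [ 647. -108.   60.] [698. -54. 149.] [663. -73. 124.]
bottle 150 132 [663. -94. 150.] [687. -69. 194.] [673. -80. 190.]
```

```bash
cat > plan.py <<'E'
# usage: plan.py x y z yawdeg -> turn first (rz units), then shift in tool axes after the turn; jaw symmetric (yaw mod 180 not applied)
import sys
from h import *
from scipy.spatial.transform import Rotation as Ro
x,y,z,yaw=map(float,sys.argv[1:5])
s=ctrl.read_state();Rn=Ro.from_euler("xyz",s["tool_rot"]);Rt=Ro.from_euler("xyz",[np.pi,0,np.radians(yaw)])
rv=np.degrees((Rn.inv()*Rt).as_rotvec())/6
d=Rt.inv().apply(np.array([x,y,z])-s["eef_pos"])/30
n=max(1,int(np.ceil(abs(rv).max())));m=max(1,int(np.ceil(abs(d).max())))
print("t",round(float(s["clock"]),2),"pos",np.round(s["eef_pos"],1),"rpy",np.round(np.degrees(s["tool_rot"]),1),"F",np.round(s["force"],2),"w",round(float(s["width"]),1),"q7",round(float(s["qpos"][6]),2))
print("turn",rv.round(2),"rows",n,"each",(rv/n).round(3)); print("shift",d.round(2),"rows",m,"each",(d/m).round(3))
E
python3 plan.py 453 103 230 107.7
```

```text
t 0.75 pos [208.7 615.6 231.4] rpy [180.   -0.  161.3] F [0.23 1.12 0.57] w 85.3 q7 -0.02
turn [ 0.   -0.    8.93] rows 9 each [ 0.    -0.     0.992]
shift [-18.75   2.56   0.05] rows 19 each [-0.987  0.135  0.002]
```

```bash
python3 -m crank '[[[0,0,0,0,0,0.99],[0,0,0,0,0,0.99],[0,0,0,0,0,0.99],[0,0,0,0,0,0.99],[0,0,0,0,0,0.99],[0,0,0,0,0,0.99],[0,0,0,0,0,0.99],[0,0,0,0,0,0.99],[0,0,0,0,0,0.99]]]' -1
python3 -m crank '[[[-0.95,0.13,0,0,0,0],[-0.95,0.13,0,0,0,0],[-0.95,0.13,0,0,0,0],[-0.95,0.13,0,0,0,0],[-0.95,0.13,0,0,0,0],[-0.95,0.13,0,0,0,0],[-0.95,0.13,0,0,0,0],[-0.95,0.13,0,0,0,0],[-0.95,0.13,0,0,0,0]]]' -1
python3 plan.py 453 103 230 107.7
```

```text
clock: 1.5
eef_pos: [208.6, 615.8, 231.8]
tool_rot: [-3.141, -0.002, 1.839]
force: [-0.2, -0.4, -0.3]
width: 85.5
clock: 2.25
eef_pos: [308.0, 376.7, 229.6]
tool_rot: [3.141, -0.009, 1.85]
force: [0.5, 0.3, -0.7]
width: 85.2
t 2.25 pos [308.  376.7 229.6] rpy [179.9  -0.5 106. ] F [ 0.46  0.33 -0.68] w 85.2 q7 -0.46
turn [ 0.01 -0.09 -0.29] rows 1 each [ 0.011 -0.087 -0.287]
shift [-1.016e+01  1.830e+00 -1.000e-02] rows 11 each [-0.924  0.166 -0.001]
```

```bash
python3 -m crank '[[[-0.92,0.17,0,0,0,-0.29],[-0.92,0.17,0,0,0,0],[-0.92,0.17,0,0,0,0],[-0.92,0.17,0,0,0,0],[-0.92,0.17,0,0,0,0],[-0.92,0.17,0,0,0,0],[-0.92,0.17,0,0,0,0],[-0.92,0.17,0,0,0,0],[-0.92,0.17,0,0,0,0],[-0.92,0.17,0,0,0,0],[-0.92,0.17,0,0,0,0],[0,0,0,0,0,0]]]' -1
python3 plan.py 453 103 95 107.7
```

```text
clock: 3.25
eef_pos: [462.8, 85.7, 230.3]
tool_rot: [3.13, -0.009, 1.877]
force: [-0.0, -0.9, 0.6]
width: 85.5
t 3.25 pos [462.8  85.7 230.3] rpy [179.3  -0.5 107.5] F [-0.02 -0.93  0.63] w 85.5 q7 0.29
turn [ 0.11 -0.09 -0.03] rows 1 each [ 0.109 -0.087 -0.028]
shift [ 0.65 -0.13  4.51] rows 5 each [ 0.13  -0.027  0.902]
```

```bash
python3 -m crank '[[[0.6,-0.13,0,0.1,-0.09,0],[0,0,0,0,0,0],[0,0,0,0,0,0]]]' -1
python3 plan.py 453 103 95 107.7
```

```text
clock: 3.5
eef_pos: [455.1, 99.0, 231.0]
tool_rot: [3.139, 0.002, 1.869]
force: [-0.2, 0.0, -0.9]
width: 85.2
t 3.5 pos [455.1  99.  231. ] rpy [1.799e+02 1.000e-01 1.071e+02] F [-0.18  0.   -0.91] w 85.2 q7 0.23
turn [ 0.02  0.01 -0.1 ] rows 1 each [ 0.025  0.015 -0.098]
shift [ 0.15 -0.03  4.53] rows 5 each [ 0.03  -0.005  0.907]
```

```bash
python3 -m crank '[[[0.15,-0.03,0.9,0,0,-0.1],[0,0,0.9,0,0,0],[0,0,0.9,0,0,0],[0,0,0.9,0,0,0],[0,0,0.6,0,0,0],[0,0,0,0,0,0]]]' -1
python3 plan.py 453 103 95 107.7
python3 -m crank '[[[0,0,0,0,0,0],[0,0,0,0,0,0],[0,0,0,0,0,0],[0,0,0,0,0,0],[0,0,0,0,0,0],[0,0,0,0,0,0]]]' 1
python3 plan.py 453 103 250 107.7
```

```text
clock: 4.0
eef_pos: [457.9, 106.0, 103.4]
tool_rot: [3.127, 0.001, 1.887]
force: [0.2, -0.2, -0.7]
width: 85.2
t 4.0 pos [457.9 106.  103.4] rpy [179.1   0.  108.1] F [ 0.18 -0.24 -0.68] w 85.2 q7 0.35
turn [0.14 0.01 0.07] rows 1 each [0.143 0.007 0.07 ]
shift [-0.05 -0.19  0.28] rows 1 each [-0.047 -0.186  0.279]
clock: 4.5
eef_pos: [457.8, 106.3, 106.2]
tool_rot: [3.126, 0.001, 1.889]
force: [0.8, -0.7, -5.7]
width: 59.5
t 4.5 pos [457.8 106.3 106.2] rpy [179.1   0.  108.2] F [ 0.75 -0.67 -5.66] w 59.5 q7 0.35
turn [0.15 0.   0.08] rows 1 each [0.152 0.005 0.084]
shift [-0.06 -0.19 -4.79] rows 5 each [-0.011 -0.037 -0.958]
```

```bash
cat > weigh.py <<'E'
from h import *
f=[]
for _ in range(8):
    f.append(ctrl.read_state()["force"].copy()); ctrl.get_image("side")
f=np.array(f);print("F mean",f.mean(0).round(2),"sd",f.std(0).round(2),"z",f[:,2].round(1))
E
python3 -m crank '[[[0,0,-0.5,0,0,0],[0,0,-0.9,0,0,0],[0,0,-0.9,0,0,0],[0,0,-0.9,0,0,0],[0,0,-0.9,0,0,0],[0,0,-0.5,0,0,0],[0,0,0,0,0,0],[0,0,0,0,0,0],[0,0,0,0,0,0]]]' 1
python3 weigh.py; python3 plan.py 529 351 250 180
```

```text
clock: 5.25
eef_pos: [453.6, 105.7, 250.2]
tool_rot: [3.127, -0.0, 1.889]
force: [-1.2, -0.0, -6.0]
width: 59.6
F mean [-0.5   0.02 -5.07] sd [0.52 0.29 0.39] z [-6.  -5.1 -5.  -5.  -4.5 -5.2 -5.  -4.9]
t 5.65 pos [453.7 105.6 250.1] rpy [179.2  -0.  108.2] F [ 0.29  0.51 -5.73] w 59.5 q7 0.23
turn [  0.11   0.08 -11.96] rows 12 each [ 0.01   0.007 -0.997]
shift [-2.51  8.18  0.  ] rows 9 each [-0.279  0.909  0.   ]
```

```bash
python3 -m crank '[[[0,0,-0.5,0.05,0,0.6],[0,0,-0.5,0.05,0,0.9],[0,0,-0.2,0,0,0.9],[0,0,0,0,0,0.3],[0,0,0,0,0,0]]]' 1
python3 plan.py 567 -404 285 91.5
```

```text
clock: 6.07
eef_pos: [452.6, 104.9, 286.0]
tool_rot: [-3.14, -0.0, 1.592]
force: [-0.1, -0.8, -5.5]
width: 59.4
t 6.07 pos [452.6 104.9 286. ] rpy [-179.9   -0.    91.2] F [-0.13 -0.79 -5.47] w 59.4 q7 -0.06
turn [-0.01 -0.   -0.05] rows 1 each [-0.012 -0.002 -0.048]
shift [-17.06   3.37   0.03] rows 18 each [-0.948  0.187  0.002]
```

```bash
python3 -m crank '[[[0,0,0,0,0,0]]]' 1; python3 plan.py 567 -404 285 91.5
```

```text
clock: 6.15
eef_pos: [452.6, 104.9, 285.9]
tool_rot: [-3.14, -0.0, 1.593]
force: [-0.2, -0.3, -5.2]
width: 59.7
t 6.15 pos [452.6 104.9 285.9] rpy [-179.9   -0.    91.3] F [-0.19 -0.28 -5.19] w 59.7 q7 -0.06
turn [-0.01 -0.   -0.04] rows 1 each [-0.012 -0.001 -0.038]
shift [-17.06   3.37   0.03] rows 18 each [-0.948  0.187  0.002]
```

```bash
python3 -m crank '[[[-0.5,0.1,0,0,0,0],[-0.94,0.19,0,0,0,0],[-0.94,0.19,0,0,0,0],[-0.94,0.19,0,0,0,0],[-0.94,0.19,0,0,0,0],[-0.94,0.19,0,0,0,0],[-0.94,0.19,0,0,0,0],[-0.94,0.19,0,0,0,0],[-0.94,0.19,0,0,0,0],[-0.94,0.19,0,0,0,0]]]' 1
python3 -m crank '[[[-0.94,0.19,0,0,0,0],[-0.94,0.19,0,0,0,0],[-0.94,0.19,0,0,0,0],[-0.94,0.19,0,0,0,0],[-0.94,0.19,0,0,0,0],[-0.9,0.19,0,0,0,0],[-0.7,0.15,0,0,0,0],[-0.5,0.1,0,0,0,0],[0,0,0,0,0,0],[0,0,0,0,0,0]]]' 1
python3 plan.py 567 -404 114 91.5
```

```text
clock: 6.98
eef_pos: [515.8, -162.1, 279.1]
tool_rot: [-3.131, -0.008, 1.625]
force: [0.5, -0.3, -5.1]
width: 59.2
clock: 7.82
eef_pos: [566.3, -381.1, 264.8]
tool_rot: [-3.117, -0.012, 1.628]
force: [0.9, 1.5, -5.7]
width: 59.8
t 7.82 pos [ 566.3 -381.1  264.8] rpy [-178.6   -0.7   93.3] F [ 0.93  1.48 -5.74] w 59.8 q7 0.85
turn [-0.23 -0.11  0.3 ] rows 1 each [-0.233 -0.111  0.3  ]
shift [-0.76  0.    5.03] rows 6 each [-0.127  0.     0.838]
```

```bash
python3 -m crank '[[[-0.7,0,0.4,-0.23,-0.11,0.3],[0,0,0.5,0,0,0],[0,0,0.6,0,0,0],[0,0,0.6,0,0,0],[0,0,0.5,0,0,0],[0,0,0,0,0,0],[0,0,0,0,0,0]]]' 1
python3 plan.py 567 -404 112 91.5
```

```text
clock: 8.4
eef_pos: [567.3, -394.2, 180.0]
tool_rot: [-3.139, -0.01, 1.605]
force: [0.7, -0.7, -3.8]
width: 59.6
t 8.4 pos [ 567.3 -394.2  180. ] rpy [-179.9   -0.6   92. ] F [ 0.67 -0.74 -3.79] w 59.6 q7 0.89
turn [-0.03 -0.09  0.08] rows 1 each [-0.025 -0.095  0.078]
shift [-0.32 -0.02  2.27] rows 3 each [-0.108 -0.006  0.755]
```

```bash
python3 -m crank '[[[-0.3,0,0.6,0,-0.1,0.08],[0,0,0.6,0,0,0],[0,0,0.5,0,0,0],[0,0,0.3,0,0,0],[0,0,0,0,0,0],[0,0,0,0,0,0]]]' 1
python3 plan.py 567 -404 112 91.5
```

```text
clock: 8.9
eef_pos: [572.3, -400.7, 124.0]
tool_rot: [3.137, 0.002, 1.604]
force: [-0.7, -0.0, -5.5]
width: 59.4
t 8.9 pos [ 572.3 -400.7  124. ] rpy [1.797e+02 1.000e-01 9.190e+01] F [-0.66 -0.04 -5.53] w 59.4 q7 0.91
turn [0.05 0.02 0.06] rows 1 each [0.048 0.021 0.064]
shift [-0.1  -0.18  0.4 ] rows 1 each [-0.104 -0.181  0.401]
```

```bash
python3 -m crank '[[[-0.1,-0.15,0.25,0.05,0,0],[0,0,0.1,0,0,0],[0,0,0.05,0,0,0],[0,0,0,0,0,0],[0,0,0,0,0,0]]]' 1
python3 plan.py 567 -404 112 91.5
```

```text
clock: 9.32
eef_pos: [569.5, -405.5, 115.2]
tool_rot: [3.137, 0.006, 1.605]
force: [-0.1, -0.1, -3.7]
width: 59.6
t 9.32 pos [ 569.5 -405.5  115.2] rpy [179.8   0.3  91.9] F [-0.07 -0.05 -3.71] w 59.6 q7 0.92
turn [0.04 0.06 0.07] rows 1 each [0.041 0.055 0.072]
shift [ 0.05 -0.08  0.11] rows 1 each [ 0.051 -0.084  0.105]
```

```bash
python3 -m crank '[[[0,0,0.08,0,0,0],[0,0,0.05,0,0,0],[0,0,0,0,0,0]]]' 1
python3 -m crank '[[[0,0,0.05,0,0,0],[0,0,0,0,0,0]]]' 1
```

```text
clock: 9.57
eef_pos: [570.0, -405.9, 111.8]
tool_rot: [3.136, 0.007, 1.604]
force: [0.7, 0.2, -5.2]
width: 59.4
clock: 9.73
eef_pos: [570.2, -406.2, 110.5]
tool_rot: [3.135, 0.007, 1.604]
force: [0.1, -0.6, -4.4]
width: 59.8
```

```bash
python3 -m crank '[[[0,0,0.05,0,0,0],[0,0,0,0,0,0]]]' 1
python3 -m crank '[[[0,0,0.05,0,0,0],[0,0,0,0,0,0]]]' 1
```

```text
clock: 9.9
eef_pos: [570.4, -407.2, 110.6]
tool_rot: [3.134, 0.009, 1.604]
force: [0.1, -0.1, -5.3]
width: 59.7
clock: 10.07
eef_pos: [570.7, -408.1, 110.4]
tool_rot: [3.133, 0.01, 1.604]
force: [0.2, -0.4, -4.6]
width: 59.3
```

```bash
python3 -m crank '[[[0,-0.03,0.12,0,0,0],[0,0,0.1,0,0,0]]]' 1
python3 plan.py 567 -404 108 91.5
```

```text
clock: 10.23
eef_pos: [570.5, -409.5, 110.0]
tool_rot: [3.13, 0.012, 1.603]
force: [-6.2, 5.4, 17.7]
width: 59.3
t 10.23 pos [ 570.5 -409.5  110. ] rpy [179.3   0.7  91.9] F [-6.24  5.38 17.66] w 59.3 q7 0.93
turn [0.11 0.11 0.06] rows 1 each [0.114 0.112 0.061]
shift [ 0.19 -0.11  0.07] rows 1 each [ 0.187 -0.112  0.067]
```

```bash
python3 -m crank '[[[0,0,-0.06,0,0,0],[0,0,0,0,0,0]]]' 1; python3 -m crank '[[[0,0,0,0,0,0],[0,0,0,0,0,0],[0,0,0,0,0,0]]]' -0.7
python3 plan.py 567 -404 108 91.5
```

```text
clock: 10.4
eef_pos: [570.8, -409.3, 112.8]
tool_rot: [3.128, 0.012, 1.603]
force: [-0.0, -0.6, -5.8]
width: 59.6
clock: 10.65
eef_pos: [571.7, -409.9, 112.8]
tool_rot: [3.127, 0.013, 1.604]
force: [0.2, -0.8, 0.4]
width: 72.2
t 10.65 pos [ 571.7 -409.9  112.8] rpy [179.1   0.8  91.9] F [ 0.15 -0.76  0.37] w 72.2 q7 0.93
turn [0.14 0.13 0.07] rows 1 each [0.143 0.128 0.065]
shift [ 0.2  -0.15  0.16] rows 1 each [ 0.201 -0.152  0.16 ]
```

```bash
python3 -m crank '[[[0,0,-0.4,0,0,0],[0,0,-0.6,0.05,0.05,0],[0,0,-0.9,0.05,0.05,0],[0,0,-0.9,0,0,-0.7],[0,0,-0.8,0,0,-0.8],[0,0,0,0,0,-0.7],[0,0,0,0,0,0]]]' -0.7
python3 plan.py 457 -97 230 105.7
python3 - <<'E'
from meas import *
im=ctrl.get_image("top")
cv2.imwrite("pics/top1.png",im["color"][:,:,::-1])
for o in tops(im): print(o[0],np.round(o[1:],1))
E
```

```text
clock: 11.23
eef_pos: [571.9, -410.2, 229.9]
tool_rot: [3.138, 0.007, 1.844]
force: [-1.0, 0.7, -0.9]
width: 72.4
t 11.23 pos [ 571.9 -410.2  229.9] rpy [179.8   0.4 105.7] F [-1.03  0.69 -0.87] w 72.4 q7 1.08
turn [ 0.03  0.07 -0.01] rows 1 each [ 0.034  0.07  -0.006]
shift [11.09 -0.86 -0.  ] rows 12 each [ 0.924 -0.072 -0.   ]
[266. 179.] [ 6.685e+02  8.480e+01  1.401e+02  5.670e+01  5.790e+01 -6.000e-01]
[476. 219.] [ 565.5 -410.2  145.9   59.5   59.     1.4]
[301. 230.] [547.6   5.8 140.1  58.9  60.1  36.2]
[346. 269.] [457.4 -96.5 139.9  60.2  59.5  16. ]
```

```bash
python3 -m crank '[[[0.94,-0.07,0,0.03,0.07,0],[0.94,-0.07,0,0,0,0],[0.94,-0.07,0,0,0,0],[0.94,-0.07,0,0,0,0],[0.94,-0.07,0,0,0,0],[0.94,-0.07,0,0,0,0],[0.94,-0.07,0,0,0,0],[0.94,-0.07,0,0,0,0],[0.94,-0.07,0,0,0,0],[0.94,-0.07,0,0,0,0],[0.7,-0.07,0,0,0,0],[0.4,0,0,0,0,0]]]' -1
python3 -m crank '[[[0,0,0,0,0,0],[0,0,0,0,0,0]]]' -1
python3 plan.py 457 -97 100 105.9
```

```text
clock: 12.28
eef_pos: [460.8, -103.1, 224.6]
tool_rot: [-3.135, 0.002, 1.802]
force: [0.3, -0.3, -0.4]
width: 85.4
clock: 12.45
eef_pos: [459.7, -99.6, 224.2]
tool_rot: [-3.133, -0.001, 1.803]
force: [0.4, 0.5, -0.3]
width: 85.5
t 12.45 pos [459.7 -99.6 224.2] rpy [-179.5   -0.   103.3] F [ 0.43  0.54 -0.35] w 85.5 q7 0.65
turn [-0.08 -0.01 -0.43] rows 1 each [-0.079 -0.008 -0.43 ]
shift [ 0.11 -0.06  4.14] rows 5 each [ 0.022 -0.012  0.828]
```

```bash
python3 -m crank '[[[0.1,-0.06,0.5,-0.07,0,-0.43],[0,0,0.9,0,0,0],[0,0,0.9,0,0,0],[0,0,0.9,0,0,0],[0,0,0.6,0,0,0],[0,0,0.1,0,0,0],[0,0,0,0,0,0]]]' -1
python3 plan.py 457 -97 100 105.9
```

```text
clock: 13.03
eef_pos: [463.1, -107.4, 103.9]
tool_rot: [3.135, 0.009, 1.834]
force: [0.3, 0.7, -0.1]
width: 85.4
t 13.03 pos [ 463.1 -107.4  103.9] rpy [179.6   0.5 105.1] F [ 0.29  0.65 -0.11] w 85.4 q7 0.81
turn [ 0.06  0.08 -0.14] rows 1 each [ 0.062  0.082 -0.14 ]
shift [ 0.39 -0.1   0.13] rows 1 each [ 0.389 -0.1    0.129]
```

```bash
python3 -m crank '[[[0.39,-0.1,0.1,0.06,0.08,-0.14],[0,0,0,0,0,0],[0,0,0,0,0,0]]]' -1
python3 -m crank '[[[0,0,0,0,0,0],[0,0,0,0,0,0],[0,0,0,0,0,0],[0,0,0,0,0,0],[0,0,0,0,0,0],[0,0,0,0,0,0]]]' 1
python3 plan.py 457 -97 285 105.9
python3 -m crank '[[[0,0,-0.5,0,0,0],[0,0,-0.9,0,0,0],[0,0,-0.9,0,0,0],[0,0,-0.9,0,0,0],[0,0,-0.9,0,0,0],[0,0,-0.9,0,0,0],[0,0,-0.6,0,0,0],[0,0,0,0,0,0],[0,0,0,0,0,0],[0,0,0,0,0,0]]]' 1
python3 weigh.py; python3 plan.py 471 -313 285 91.5;python3 plan.py 581 400 285 87.3
```

```text
clock: 13.28
eef_pos: [458.1, -98.4, 102.2]
tool_rot: [3.14, 0.002, 1.846]
force: [-0.6, -0.1, 0.4]
width: 85.3
clock: 13.78
eef_pos: [459.6, -98.0, 105.1]
tool_rot: [3.135, 0.003, 1.847]
force: [0.3, -0.0, -3.0]
width: 59.4
t 13.78 pos [459.6 -98.  105.1] rpy [179.6   0.2 105.8] F [ 0.33 -0.03 -2.99] w 59.4 q7 0.81
turn [ 0.06  0.03 -0.01] rows 1 each [ 0.063  0.033 -0.012]
shift [ 0.06 -0.07 -6.  ] rows 6 each [ 0.009 -0.012 -1.   ]
clock: 14.62
eef_pos: [455.3, -96.8, 277.3]
tool_rot: [-3.14, -0.001, 1.847]
force: [0.3, -0.2, -2.7]
width: 59.5
F mean [-0.1  -0.06 -2.77] sd [0.41 0.63 0.58] z [-2.7 -2.8 -3.  -1.6 -3.7 -3.1 -2.8 -2.4]
t 15.02 pos [455.3 -97.  277.3] rpy [-179.9   -0.   105.8] F [ 0.15 -1.07 -2.42] w 59.7 q7 0.64
turn [-0.02 -0.    2.38] rows 3 each [-0.007 -0.001  0.794]
shift [-7.21  0.33 -0.26] rows 8 each [-0.901  0.042 -0.032]
t 15.02 pos [455.3 -97.  277.3] rpy [-179.9   -0.   105.8] F [ 0.15 -1.07 -2.42] w 59.7 q7 0.64
turn [-0.02 -0.    3.08] rows 4 each [-0.006 -0.     0.77 ]
shift [16.75  3.4  -0.26] rows 17 each [ 0.985  0.2   -0.015]
```

```bash
python3 -m crank '[[[0,0,-0.2,0,0,0.7],[0,0,-0.2,0,0,0.85],[0,0,0,0,0,0.85],[0.3,0.06,0,0,0,0.6],[0.7,0.14,0,0,0,0],[0.95,0.19,-0.03,0,0,0],[0.95,0.19,-0.03,0,0,0],[0.95,0.19,-0.03,0,0,0],[0.95,0.19,-0.03,0,0,0],[0.95,0.19,-0.03,0,0,0],[0.95,0.19,-0.03,0,0,0]]]' 1
python3 plan.py 581 400 260 87.3
```

```text
clock: 15.93
eef_pos: [506.9, 100.0, 293.1]
tool_rot: [-3.136, 0.005, 1.498]
force: [0.4, -0.8, -2.5]
width: 59.6
t 15.93 pos [506.9 100.  293.1] rpy [-179.7    0.3   85.8] F [ 0.37 -0.78 -2.55] w 59.6 q7 -0.08
turn [-0.05  0.05 -0.25] rows 1 each [-0.05   0.052 -0.246]
shift [10.1  2.   1.1] rows 11 each [0.919 0.181 0.1  ]
```

```bash
python3 -m crank '[[[0.95,0.19,0,-0.05,0.05,-0.25],[0.95,0.19,0,0,0,0],[0.95,0.19,0,0,0,0],[0.95,0.19,0,0,0,0],[0.95,0.19,0,0,0,0],[0.95,0.19,0,0,0,0],[0.95,0.19,0,0,0,0],[0.95,0.19,0,0,0,0],[0.9,0.19,0,0,0,0],[0.65,0.13,0,0,0,0],[0.3,0,0,0,0,0],[0,0,0,0,0,0]]]' 1
python3 -m crank '[[[0,0,0,0,0,0],[0,0,0,0,0,0]]]' 1
python3 plan.py 581 400 115 87.3
```

```text
clock: 16.93
eef_pos: [573.8, 404.8, 284.5]
tool_rot: [-3.133, 0.0, 1.537]
force: [0.6, -0.4, -2.5]
width: 59.2
clock: 17.1
eef_pos: [573.1, 402.9, 283.2]
tool_rot: [-3.132, 0.003, 1.537]
force: [0.6, -0.1, -2.9]
width: 59.3
t 17.1 pos [573.1 402.9 283.2] rpy [-179.4    0.2   88.1] F [ 0.55 -0.14 -2.95] w 59.3 q7 -0.45
turn [-0.1   0.03  0.13] rows 1 each [-0.096  0.034  0.127]
shift [-0.09  0.27  5.61] rows 6 each [-0.014  0.045  0.935]
```

```bash
python3 -m crank '[[[-0.09,0.25,0.5,-0.09,0.03,0.12],[0,0,0.8,0,0,0],[0,0,0.9,0,0,0],[0,0,0.9,0,0,0],[0,0,0.9,0,0,0],[0,0,0.6,0,0,0],[0,0,0.3,0,0,0],[0,0,0,0,0,0],[0,0,0,0,0,0]]]' 1
python3 plan.py 581 400 110 87.3
```

```text
clock: 17.85
eef_pos: [585.8, 381.5, 138.1]
tool_rot: [3.135, 0.005, 1.505]
force: [-0.8, 0.1, -2.5]
width: 58.8
t 17.85 pos [585.8 381.5 138.1] rpy [179.6   0.3  86.2] F [-0.77  0.14 -2.52] w 58.8 q7 -0.4
turn [ 0.07  0.05 -0.18] rows 1 each [ 0.065  0.047 -0.181]
shift [ 0.61 -0.19  0.94] rows 1 each [ 0.609 -0.188  0.935]
```

```bash
python3 -m crank '[[[0.58,-0.18,0.2,0.06,0.05,-0.18],[0,0,0.3,0,0,0],[0,0,0.15,0,0,0],[0,0,0,0,0,0],[0,0,0,0,0,0]]]' 1
python3 plan.py 581 400 110 87.3
```

```text
clock: 18.27
eef_pos: [585.3, 400.9, 124.3]
tool_rot: [3.133, -0.007, 1.524]
force: [-0.1, 0.3, -2.4]
width: 59.2
t 18.27 pos [585.3 400.9 124.3] rpy [179.5  -0.4  87.3] F [-0.06  0.35 -2.39] w 59.2 q7 -0.4
turn [ 0.08 -0.06 -0.  ] rows 1 each [ 0.083 -0.063 -0.001]
shift [-0.04 -0.14  0.48] rows 1 each [-0.038 -0.14   0.478]
```

```bash
python3 -m crank '[[[0,-0.14,0.25,0.08,-0.06,0],[0,0,0.15,0,0,0],[0,0,0.1,0,0,0],[0,0,0,0,0,0]]]' 1
python3 -m crank '[[[0,0,0.1,0,0,0],[0,0,0,0,0,0]]]' 1
```

```text
clock: 18.6
eef_pos: [582.2, 402.0, 110.5]
tool_rot: [3.138, -0.002, 1.524]
force: [-0.3, 0.3, -2.2]
width: 59.4
clock: 18.77
eef_pos: [582.6, 402.6, 111.4]
tool_rot: [3.138, -0.004, 1.524]
force: [-0.4, -0.4, -3.2]
width: 59.7
```

```bash
python3 -m crank '[[[0,0,0.12,0,0,0],[0,0,0.1,0,0,0]]]' 1
```

```text
clock: 18.93
eef_pos: [583.3, 404.0, 110.3]
tool_rot: [3.136, -0.008, 1.525]
force: [-7.9, -4.2, 22.1]
width: 59.4
```

```bash
python3 -m crank '[[[0,0,0.04,0,0,0],[0,0,0,0,0,0],[0,0,0,0,0,0]]]' -0.7
python3 -m crank '[[[0,0,-0.4,0,0,0],[0,0,-0.6,0,0,0],[0,0,-0.9,0,0,0],[0,0,-0.9,0,0,0],[0,0,-0.8,0,0,0],[0,0,0,0,0,0],[0,0,0,0,0,0]]]' -0.7
python3 plan.py 668 85 230 90
python3 - <<'E'
from meas import *
im=ctrl.get_image("top")
for o in tops(im): print(o[0],np.round(o[1:],1))
E
```

```text
clock: 19.18
eef_pos: [584.7, 404.3, 110.9]
tool_rot: [3.133, -0.01, 1.524]
force: [-0.2, -0.5, -0.2]
width: 72.7
clock: 19.77
eef_pos: [584.0, 402.1, 224.3]
tool_rot: [3.134, -0.007, 1.523]
force: [-0.2, -0.0, -1.1]
width: 73.0
t 19.77 pos [584.  402.1 224.3] rpy [179.6  -0.4  87.3] F [-0.22 -0.01 -1.08] w 73.0 q7 -0.44
turn [ 0.07 -0.07 -0.46] rows 1 each [ 0.07  -0.067 -0.458]
shift [-10.57   2.8   -0.19] rows 11 each [-0.961  0.255 -0.017]
[266. 179.] [ 6.684e+02  8.480e+01  1.402e+02  5.670e+01  5.790e+01 -6.000e-01]
[129. 217.] [582.5 404.4 146.4  58.5  59.1  -1.7]
[476. 219.] [ 565.9 -410.1  145.9   59.5   59.2    2.5]
[301. 230.] [547.6   5.9 140.3  58.9  60.   36.3]
```

```bash
python3 -m crank '[[[-0.5,0.13,0,0.07,-0.07,-0.4],[-0.95,0.25,0,0,0,0],[-0.95,0.25,0,0,0,0],[-0.95,0.25,0,0,0,0],[-0.95,0.25,0,0,0,0],[-0.95,0.25,0,0,0,0],[-0.95,0.25,0,0,0,0],[-0.95,0.25,0,0,0,0],[-0.95,0.25,0,0,0,0],[-0.95,0.25,0,0,0,0],[-0.6,0.16,0,0,0,0],[-0.3,0.08,0,0,0,0]]]' -1
python3 -m crank '[[[0,0,0,0,0,0],[0,0,0,0,0,0]]]' -1
python3 plan.py 668 85 100 89.5
```

```text
clock: 20.82
eef_pos: [656.8, 95.9, 209.5]
tool_rot: [-3.121, 0.004, 1.577]
force: [-0.8, -0.0, -0.3]
width: 85.4
clock: 20.98
eef_pos: [656.4, 92.5, 207.9]
tool_rot: [-3.118, 0.005, 1.572]
force: [-0.5, 0.2, 0.1]
width: 85.5
t 20.98 pos [656.4  92.5 207.9] rpy [-178.7    0.3   90.1] F [-0.45  0.21  0.06] w 85.5 q7 0.07
turn [-0.22  0.05  0.1 ] rows 1 each [-0.222  0.053  0.097]
shift [-0.25  0.39  3.6 ] rows 4 each [-0.062  0.098  0.9  ]
```

```bash
python3 -m crank '[[[-0.22,0.37,0,-0.2,0.05,0.09],[0,0,0.3,0,0,0],[0,0,0.3,0,0,0],[0,0,0,0,0,0],[0,0,0,0,0,0]]]' -1
python3 plan.py 668 85 100 89.5
```

```text
clock: 21.4
eef_pos: [666.9, 93.6, 186.2]
tool_rot: [-3.139, -0.004, 1.571]
force: [-0.5, 0.7, 0.3]
width: 85.6
t 21.4 pos [666.9  93.6 186.2] rpy [-179.8   -0.2   90. ] F [-0.48  0.72  0.34] w 85.6 q7 0.08
turn [-0.03 -0.04  0.08] rows 1 each [-0.027 -0.041  0.082]
shift [-0.29  0.04  2.87] rows 3 each [-0.096  0.013  0.958]
```

```bash
python3 -m crank '[[[-0.29,0.04,0.6,0,-0.04,0.08],[0,0,0.8,0,0,0],[0,0,0.8,0,0,0],[0,0,0.4,0,0,0],[0,0,0,0,0,0],[0,0,0,0,0,0]]]' -1
python3 plan.py 668 85 100 89.5
```

```text
clock: 21.9
eef_pos: [668.6, 90.5, 106.2]
tool_rot: [-3.141, -0.003, 1.569]
force: [0.5, -0.6, 0.4]
width: 84.9
t 21.9 pos [668.6  90.5 106.2] rpy [-180.    -0.2   89.9] F [ 0.48 -0.62  0.39] w 84.9 q7 0.12
turn [-0.01 -0.03  0.06] rows 1 each [-0.008 -0.028  0.065]
shift [-0.18 -0.02  0.21] rows 1 each [-0.184 -0.017  0.207]
```

```bash
python3 -m crank '[[[-0.18,0,0.2,0,0,0.06],[0,0,0,0,0,0]]]' -1
python3 -m crank '[[[0,0,0,0,0,0],[0,0,0,0,0,0],[0,0,0,0,0,0],[0,0,0,0,0,0],[0,0,0,0,0,0],[0,0,0,0,0,0]]]' 1
python3 -m crank '[[[0,0,-0.5,0,0,0],[0,0,-0.9,0,0,0],[0,0,-0.9,0,0,0],[0,0,-0.9,0,0,0],[0,0,-0.9,0,0,0],[0,0,-0.9,0,0,0],[0,0,-0.6,0,0,0],[0,0,0,0,0,0],[0,0,0,0,0,0],[0,0,0,0,0,0]]]' 1
python3 weigh.py; python3 plan.py 471 -313 285 91.5;python3 plan.py 483 310 285 87.3
```

```text
clock: 22.07
eef_pos: [669.5, 85.6, 101.5]
tool_rot: [3.14, -0.003, 1.563]
force: [0.6, -0.6, 0.4]
width: 85.4
clock: 22.57
eef_pos: [670.6, 85.3, 104.3]
tool_rot: [3.137, -0.004, 1.563]
force: [-0.7, -0.0, -3.9]
width: 59.4
clock: 23.4
eef_pos: [665.8, 85.0, 272.4]
tool_rot: [-3.133, -0.003, 1.562]
force: [0.2, -0.1, -3.6]
width: 59.2
F mean [-0.01 -0.18 -3.56] sd [0.52 0.37 0.5 ] z [-3.6 -3.1 -4.4 -3.7 -3.2 -3.3 -4.2 -3.1]
t 23.8 pos [665.9  85.  272.5] rpy [-1.795e+02 -1.000e-01  8.950e+01] F [ 0.04 -0.05 -3.83] w 59.4 q7 0.05
turn [-0.09 -0.02 -0.33] rows 1 each [-0.086 -0.024 -0.329]
shift [-13.09  -6.84  -0.42] rows 14 each [-0.935 -0.489 -0.03 ]
t 23.8 pos [665.9  85.  272.5] rpy [-1.795e+02 -1.000e-01  8.950e+01] F [ 0.04 -0.05 -3.83] w 59.4 q7 0.05
turn [-0.09 -0.02  0.37] rows 1 each [-0.087 -0.021  0.371]
shift [ 7.21 -6.44 -0.42] rows 8 each [ 0.901 -0.805 -0.052]
```

```bash
python3 -m crank '[[[0.4,-0.36,-0.1,-0.08,0,0.36],[0.85,-0.76,-0.03,0,0,0],[0.85,-0.76,-0.03,0,0,0],[0.85,-0.76,-0.03,0,0,0],[0.85,-0.76,-0.03,0,0,0],[0.85,-0.76,-0.03,0,0,0],[0.85,-0.76,-0.03,0,0,0],[0.7,-0.63,0,0,0,0],[0.5,-0.45,0,0,0,0],[0.2,-0.18,0,0,0,0],[0,0,0,0,0,0],[0,0,0,0,0,0]]]' 1
python3 plan.py 484 310 115 87.3
```

```text
clock: 24.8
eef_pos: [484.2, 306.0, 278.0]
tool_rot: [3.141, 0.002, 1.518]
force: [0.7, -0.3, -3.7]
width: 59.3
t 24.8 pos [484.2 306.  278. ] rpy [1.799e+02 1.000e-01 8.700e+01] F [ 0.74 -0.28 -3.66] w 59.3 q7 -0.42
turn [ 0.01  0.02 -0.05] rows 1 each [ 0.01   0.02  -0.054]
shift [ 0.13 -0.01  5.43] rows 6 each [ 0.022 -0.002  0.906]
```

```bash
python3 -m crank '[[[0.13,0,0.5,0,0.02,-0.05],[0.05,0,0.8,0,0,0],[0.05,0,0.9,0,0,0],[0.05,0,0.9,0,0,0],[0.05,0,0.8,0,0,0],[0.05,0,0.6,0,0,0],[0,0,0.2,0,0,0],[0,0,0,0,0,0],[0,0,0,0,0,0]]]' 1
python3 plan.py 484 310 110 87.3
```

```text
clock: 25.55
eef_pos: [504.0, 300.4, 135.1]
tool_rot: [3.123, 0.004, 1.499]
force: [0.6, 0.0, -3.7]
width: 59.0
t 25.55 pos [504.  300.4 135.1] rpy [178.9   0.2  85.9] F [ 0.63  0.01 -3.7 ] w 59.0 q7 -0.34
turn [ 0.18  0.04 -0.23] rows 1 each [ 0.181  0.043 -0.235]
shift [ 0.29 -0.68  0.84] rows 1 each [ 0.289 -0.68   0.837]
```

```bash
python3 -m crank '[[[0.28,-0.65,0.1,0.18,0.04,-0.23],[0,0,0.3,0,0,0],[0,0,0.2,0,0,0],[0,0,0,0,0,0],[0,0,0,0,0,0]]]' 1
python3 plan.py 484 310 110 87.3
```

```text
clock: 25.97
eef_pos: [489.7, 309.9, 121.4]
tool_rot: [3.133, -0.005, 1.521]
force: [-0.1, -0.7, -4.6]
width: 59.5
t 25.97 pos [489.7 309.9 121.4] rpy [179.5  -0.3  87.1] F [-0.08 -0.65 -4.63] w 59.5 q7 -0.32
turn [ 0.08 -0.05 -0.03] rows 1 each [ 0.078 -0.046 -0.026]
shift [-0.01 -0.19  0.38] rows 1 each [-0.006 -0.189  0.379]
```

```bash
python3 -m crank '[[[0,-0.19,0.2,0.08,-0.05,0],[0,0,0.15,0,0,0],[0,0,0.1,0,0,0],[0,0,0.08,0,0,0]]]' 1
python3 -m crank '[[[0,0,0.12,0,0,0]]]' 1
```

```text
clock: 26.3
eef_pos: [485.6, 311.0, 109.8]
tool_rot: [3.139, -0.003, 1.521]
force: [-9.4, -5.0, 38.1]
width: 59.4
clock: 26.38
eef_pos: [485.6, 311.0, 109.7]
tool_rot: [3.14, -0.005, 1.521]
force: [-11.2, -4.7, 41.0]
width: 59.3
```

Contact. I release, rise and head for the last blank.

```bash
python3 -m crank '[[[0,0,0,0,0,0],[0,0,0.03,0,0,0],[0,0,0,0,0,0],[0,0,0,0,0,0]]]' -0.7
python3 -m crank '[[[0,0,-0.4,0,0,0],[0,0,-0.6,0,0,0],[0,0,-0.9,0,0,0],[0,0,-0.9,0,0,0],[0,0,-0.8,0,0,0],[0,0,-0.2,0,0,0],[0,0,0,0,0,0],[0,0,0,0,0,0]]]' -0.7
python3 plan.py 548 6 230 126.2
python3 - <<'E'
from meas import *
im=ctrl.get_image("top")
for o in tops(im): print(o[0],np.round(o[1:],1))
E
```

```text
clock: 26.72
eef_pos: [488.1, 312.0, 112.0]
tool_rot: [3.134, -0.009, 1.52]
force: [-0.3, -0.3, -0.6]
width: 72.4
clock: 27.38
eef_pos: [487.0, 310.3, 231.9]
tool_rot: [3.136, -0.006, 1.519]
force: [0.2, 0.4, -1.1]
width: 72.7
t 27.38 pos [487.  310.3 231.9] rpy [179.7  -0.3  87.1] F [ 0.15  0.38 -1.1 ] w 72.7 q7 -0.4
turn [ 0.07 -0.04 -6.52] rows 7 each [ 0.01  -0.005 -0.932]
shift [-9.39 -4.35  0.06] rows 10 each [-0.939 -0.435  0.006]
[128. 216.] [581.5 404.9 146.3  59.4  60.   -3.8]
[476. 219.] [ 565.8 -410.   146.    59.7   59.5    2.3]
[300. 230.] [547.7   5.8 140.1  58.9  60.1  36.3]
[168. 259.] [ 4.828e+02  3.111e+02  1.464e+02  5.880e+01  5.690e+01 -3.000e-01]
```

```bash
python3 -m crank '[[[0,0,0,0.07,-0.04,-0.9],[0,0,0,0,0,-0.95],[0,0,0,0,0,-0.95],[0,0,0,0,0,-0.95],[0,0,0,0,0,-0.95],[0,0,0,0,0,-0.95],[0,0,0,0,0,-0.85],[0,0,0,0,0,0]]]' -1
python3 -m crank '[[[-0.5,-0.22,0,0,0,0],[-0.9,-0.42,-0.02,0,0,0],[-0.9,-0.42,-0.02,0,0,0],[-0.9,-0.42,-0.02,0,0,0],[-0.9,-0.42,-0.02,0,0,0],[-0.9,-0.42,-0.02,0,0,0],[-0.9,-0.42,-0.02,0,0,0],[-0.9,-0.42,-0.02,0,0,0],[-0.9,-0.42,-0.02,0,0,0],[-0.7,-0.33,0,0,0,0],[-0.4,-0.2,0,0,0,0],[0,0,0,0,0,0]]]' -1
python3 -m crank '[[[0,0,0,0,0,0]]]' -1
python3 plan.py 548 6 100 126.3
```

```text
clock: 28.1
eef_pos: [479.9, 306.9, 219.0]
tool_rot: [-3.117, -0.004, 2.234]
force: [-0.3, 0.1, 0.0]
width: 84.9
clock: 29.1
eef_pos: [536.6, 10.7, 211.0]
tool_rot: [-3.093, -0.013, 2.206]
force: [-0.0, -0.2, 0.4]
width: 85.6
clock: 29.18
eef_pos: [535.9, 10.4, 210.1]
tool_rot: [-3.091, -0.014, 2.203]
force: [0.2, 0.2, -0.2]
width: 85.1
t 29.18 pos [535.9  10.4 210.1] rpy [-177.1   -0.8  126.2] F [ 0.17  0.2  -0.17] w 85.1 q7 0.69
turn [-0.48 -0.14 -0.01] rows 1 each [-0.478 -0.137 -0.014]
shift [-0.36  0.24  3.67] rows 4 each [-0.089  0.06   0.918]
```

```bash
python3 -m crank '[[[-0.33,0.22,0,-0.46,-0.13,0],[0,0,0.4,0,0,0],[0,0,0.4,0,0,0],[0,0,0,0,0,0],[0,0,0,0,0,0]]]' -1
python3 plan.py 548 6 100 126.3
```

```text
clock: 29.6
eef_pos: [545.6, 14.0, 182.6]
tool_rot: [-3.14, -0.006, 2.204]
force: [0.9, -0.2, 0.2]
width: 85.6
t 29.6 pos [545.6  14.  182.6] rpy [-179.9   -0.3  126.3] F [ 0.9  -0.19  0.2 ] w 85.6 q7 0.73
turn [-0.01 -0.06  0.  ] rows 1 each [-0.013 -0.057  0.001]
shift [-0.26 -0.09  2.75] rows 3 each [-0.088 -0.031  0.918]
```

```bash
python3 -m crank '[[[-0.26,-0.09,0.5,0,-0.05,0],[0,0,0.8,0,0,0],[0,0,0.7,0,0,0],[0,0,0.4,0,0,0],[0,0,0,0,0,0],[0,0,0,0,0,0]]]' -1
python3 plan.py 548 6 101 126.3
```

```text
clock: 30.1
eef_pos: [550.0, 14.3, 110.7]
tool_rot: [3.138, -0.002, 2.211]
force: [0.6, 0.8, 0.4]
width: 85.3
t 30.1 pos [550.   14.3 110.7] rpy [ 1.798e+02 -1.000e-01  1.267e+02] F [0.56 0.77 0.4 ] w 85.3 q7 0.76
turn [ 0.04 -0.01  0.07] rows 1 each [ 0.038 -0.015  0.067]
shift [-0.18 -0.22  0.32] rows 1 each [-0.183 -0.217  0.324]
```

```bash
python3 -m crank '[[[-0.18,-0.2,0.25,0.04,0,0.07],[0,0,0,0,0,0],[0,0,0,0,0,0]]]' -1
python3 -m crank '[[[0,0,0,0,0,0],[0,0,0,0,0,0],[0,0,0,0,0,0],[0,0,0,0,0,0],[0,0,0,0,0,0],[0,0,0,0,0,0]]]' 1
python3 -m crank '[[[0,0,-0.5,0,0,0],[0,0,-0.9,0,0,0],[0,0,-0.9,0,0,0],[0,0,-0.9,0,0,0],[0,0,-0.9,0,0,0],[0,0,-0.9,0,0,0],[0,0,-0.6,0,0,0],[0,0,0,0,0,0],[0,0,0,0,0,0],[0,0,0,0,0,0]]]' 1
python3 weigh.py; python3 plan.py 471 -313 285 91.5;python3 plan.py 577 306 285 87.3
```

```text
clock: 30.35
eef_pos: [549.8, 7.2, 104.9]
tool_rot: [3.139, -0.0, 2.205]
force: [1.3, 0.7, 0.2]
width: 85.6
clock: 30.85
eef_pos: [550.0, 6.6, 106.6]
tool_rot: [3.138, 0.001, 2.204]
force: [-0.3, -0.2, -3.3]
width: 59.0
clock: 31.68
eef_pos: [545.6, 7.4, 276.7]
tool_rot: [-3.136, -0.006, 2.205]
force: [0.5, -0.4, -2.9]
width: 59.3
F mean [ 0.12  0.02 -3.33] sd [0.31 0.5  0.72] z [-2.9 -4.2 -4.5 -4.1 -2.8 -2.5 -2.7 -2.9]
t 32.08 pos [545.7   7.3 276.9] rpy [-179.7   -0.4  126.3] F [ 0.31 -0.45 -3.1 ] w 59.4 q7 0.7
turn [-0.07 -0.04  5.8 ] rows 6 each [-0.012 -0.007  0.967]
shift [-10.61  -2.77  -0.27] rows 11 each [-0.964 -0.252 -0.025]
t 32.08 pos [545.7   7.3 276.9] rpy [-179.7   -0.4  126.3] F [ 0.31 -0.45 -3.1 ] w 59.4 q7 0.7
turn [-0.08 -0.04  6.5 ] rows 7 each [-0.011 -0.006  0.929]
shift [10.    0.57 -0.27] rows 10 each [ 1.     0.057 -0.027]
```

```bash
python3 -m crank '[[[0,0,-0.1,-0.07,-0.04,0.8],[0,0,-0.1,0,0,0.95],[0,0,-0.1,0,0,0.95],[0,0,-0.1,0,0,0.95],[0,0,0,0,0,0.95],[0,0,0,0,0,0.95],[0,0,0,0,0,0.7],[0,0,0,0,0,0]]]' 1
python3 plan.py 579 303 280 87.3
```

```text
clock: 32.75
eef_pos: [545.1, 7.2, 287.6]
tool_rot: [-3.139, -0.002, 1.518]
force: [-0.1, -0.7, -3.1]
width: 59.6
t 32.75 pos [545.1   7.2 287.6] rpy [-1.798e+02 -1.000e-01  8.700e+01] F [-0.13 -0.67 -3.11] w 59.6 q7 0.11
turn [-0.03 -0.02 -0.06] rows 1 each [-0.029 -0.02  -0.056]
shift [9.9  0.67 0.25] rows 10 each [0.99  0.067 0.025]
```

```bash
python3 -m crank '[[[0.5,0.03,0,0,0,0],[0.95,0.07,-0.03,0,0,0],[0.95,0.07,-0.03,0,0,0],[0.95,0.07,-0.03,0,0,0],[0.95,0.07,-0.03,0,0,0],[0.95,0.07,-0.03,0,0,0],[0.95,0.07,-0.03,0,0,0],[0.95,0.07,-0.03,0,0,0],[0.95,0.07,0,0,0,0],[0.6,0.04,0,0,0,0],[0.3,0,0,0,0,0],[0,0,0,0,0,0]]]' 1
python3 -m crank '[[[0,0,0,0,0,0]]]' 1
python3 plan.py 579 303 260 87.3
```

```text
clock: 33.75
eef_pos: [576.6, 286.5, 290.6]
tool_rot: [-3.135, -0.0, 1.54]
force: [-0.1, -0.5, -2.6]
width: 59.3
clock: 33.83
eef_pos: [576.3, 285.9, 290.2]
tool_rot: [-3.134, 0.001, 1.541]
force: [-0.2, -1.4, -3.2]
width: 59.6
t 33.83 pos [576.3 285.9 290.2] rpy [-1.796e+02  1.000e-01  8.830e+01] F [-0.16 -1.44 -3.18] w 59.6 q7 -0.32
turn [-0.07  0.01  0.17] rows 1 each [-0.069  0.009  0.168]
shift [0.57 0.06 1.01] rows 2 each [0.287 0.031 0.503]
```

```bash
python3 -m crank '[[[0.55,0.06,0.3,-0.07,0,0.17],[0,0,0.4,0,0,0],[0.05,-0.05,0.4,0,0,0],[0.05,-0.05,0.5,0,0,0],[0.05,-0.05,0.3,0,0,0],[0,0,0,0,0,0],[0,0,0,0,0,0]]]' 1
python3 plan.py 579 303 180 87.3
```

```text
clock: 34.42
eef_pos: [577.0, 292.4, 233.0]
tool_rot: [3.139, 0.008, 1.511]
force: [0.3, -0.4, -2.7]
width: 59.2
t 34.42 pos [577.  292.4 233. ] rpy [179.8   0.5  86.6] F [ 0.3  -0.39 -2.67] w 59.2 q7 -0.34
turn [ 0.03  0.08 -0.12] rows 1 each [ 0.026  0.079 -0.123]
shift [0.36 0.05 1.77] rows 2 each [0.178 0.024 0.883]
```

```bash
python3 -m crank '[[[0.35,0.03,0.3,0,0.08,-0.12],[0.04,-0.03,0.6,0,0,0],[0.04,-0.03,0.6,0,0,0],[0.04,-0.03,0.4,0,0,0],[0,0,0,0,0,0],[0,0,0,0,0,0]]]' 1
python3 plan.py 579 303 115 87.3
```

```text
clock: 34.92
eef_pos: [581.3, 308.1, 177.6]
tool_rot: [3.13, -0.007, 1.524]
force: [-0.2, 0.0, -3.6]
width: 59.5
t 34.92 pos [581.3 308.1 177.6] rpy [179.3  -0.4  87.3] F [-0.19  0.02 -3.59] w 59.5 q7 -0.32
turn [ 0.11 -0.07  0.  ] rows 1 each [ 0.114 -0.069  0.005]
shift [-0.17 -0.07  2.09] rows 3 each [-0.058 -0.023  0.695]
```

```bash
python3 -m crank '[[[-0.15,-0.06,0.3,0.1,-0.07,0],[0.03,-0.03,0.5,0,0,0],[0.03,-0.03,0.5,0,0,0],[0,0,0.3,0,0,0],[0,0,0,0,0,0],[0,0,0,0,0,0]]]' 1
python3 plan.py 579 303 111 87.3
```

```text
clock: 35.42
eef_pos: [582.0, 305.9, 131.5]
tool_rot: [3.133, -0.003, 1.525]
force: [-0.3, 0.3, -2.8]
width: 59.4
t 35.42 pos [582.  305.9 131.5] rpy [179.5  -0.2  87.4] F [-0.3   0.32 -2.77] w 59.4 q7 -0.3
turn [ 0.08 -0.03  0.01] rows 1 each [ 0.078 -0.029  0.011]
shift [-0.1  -0.1   0.68] rows 1 each [-0.1   -0.095  0.683]
```

```bash
python3 -m crank '[[[-0.1,-0.1,0.3,0.08,-0.03,0],[0,0,0.25,0,0,0],[0,0,0.15,0,0,0],[0,0,0.1,0,0,0],[0,0,0.08,0,0,0]]]' 1
python3 plan.py 579 303 111 87.3
```

```text
clock: 35.83
eef_pos: [581.1, 303.8, 112.5]
tool_rot: [3.138, -0.005, 1.525]
force: [-3.9, -1.9, 9.5]
width: 59.2
t 35.83 pos [581.1 303.8 112.5] rpy [179.8  -0.3  87.4] F [-3.89 -1.86  9.49] w 59.2 q7 -0.29
turn [ 0.03 -0.05  0.01] rows 1 each [ 0.031 -0.048  0.012]
shift [-0.03 -0.07  0.05] rows 1 each [-0.028 -0.07   0.05 ]
```

Contact. I release, rise and check.

```bash
python3 -m crank '[[[0,0,0.05,0,0,0],[0,0,0.03,0,0,0],[0,0,0,0,0,0],[0,0,0,0,0,0]]]' -0.7
python3 -m crank '[[[0,0,-0.4,0,0,0],[0,0,-0.6,0,0,0],[0,0,-0.9,0,0,0],[0,0,-0.9,0,0,0],[0,0,-0.9,0,0,0],[0,0,-0.9,0,0,0],[0,0,-0.4,0,0,0],[0,0,0,0,0,0],[0,0,0,0,0,0]]]' -0.7
python3 - <<'E'
from meas import *
im=ctrl.get_image("top")
for o in tops(im):
    print(o[0],np.round(o[1:],1),end=" ")
    for n,c,y in(("tray",(532.5,355),-2.7),("crate",(518.8,-358.4),1.5)):
        a=np.radians(y);d=np.array(o[1:3])-c;l=(d[0]*np.cos(a)+d[1]*np.sin(a),-d[0]*np.sin(a)+d[1]*np.cos(a))
        if max(map(abs,l))<110: print(n,np.round(l,1))
s=ctrl.get_image("side")
cv2.imwrite("pics/end.png",np.hstack([cv2.resize(im["color"][100:320,90:500],(400,300)),cv2.resize(s["color"],(400,300))])[:,:,::-1])
for q in("bottle","chuck","wax_tin"):
    r=ctrl.search_frame(q,im); print(q,[np.round(x["extent"]) for x in r[:1]])
E
```

```text
clock: 36.17
eef_pos: [583.4, 304.5, 112.8]
tool_rot: [3.133, -0.008, 1.525]
force: [0.7, 0.5, -1.1]
width: 72.2
clock: 36.92
eef_pos: [582.6, 302.8, 273.5]
tool_rot: [3.132, -0.007, 1.524]
force: [-0.9, 0.9, -1.4]
width: 72.9
[171. 218.] [577.1 305.1 146.3  60.7  58.3  -0.8] tray [ 46.9 -47.8]
[476. 219.] [ 565.8 -410.2  145.9   59.7   59.2    2.3] crate [ 45.6 -53. ]
[168. 259.] [ 4.828e+02  3.102e+02  1.463e+02  6.060e+01  5.690e+01 -3.000e-01] tray [-47.5 -47.1]
bottle [array([332., 182.,  28.,  36.])]
chuck [array([357., 232.,  28.,  28.])]
wax_tin [array([239., 229.,  30.,  24.])]
```

View pics/end.png

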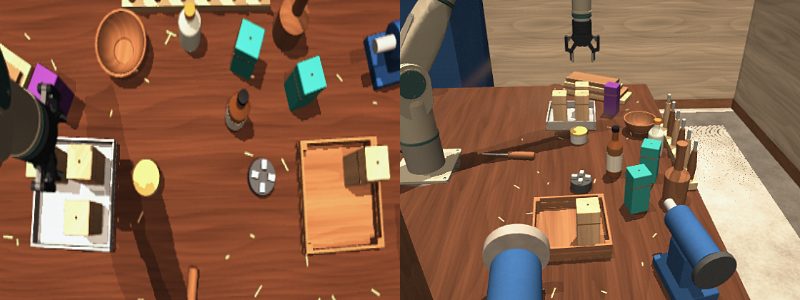

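The picture shows the chuck, tin and bottle unmoved, one blank in the crate and two in the tray. The arm hides the third tray blank, so I move aside and check.

```bash
python3 -m crank '[[[-0.9,0,0,0,0,0],[-0.9,0,0,0,0,0],[-0.9,0,0,0,0,0],[-0.9,0,0,0,0,0],[-0.9,0,0,0,0,0],[-0.9,0,0,0,0,0],[-0.9,0,0,0,0,0],[-0.5,0,0,0,0,0],[0,0,0,0,0,0],[0,0,0,0,0,0]]]' -0.7
python3 - <<'E'
from meas import *
im=ctrl.get_image("top")
for o in tops(im): print(o[0],np.round(o[1:],1))
s=ctrl.get_image("side")
cv2.imwrite("pics/end2.png",np.hstack([cv2.resize(im["color"][160:320,100:260],(400,400)),cv2.resize(s["color"][100:200,180:300],(400,400))])[:,:,::-1])
E
```

```text
clock: 38.0
eef_pos: [565.7, 91.8, 257.5]
tool_rot: [-3.128, 0.002, 1.528]
force: [-0.8, -0.2, -0.1]
width: 72.4
[129. 217.] [581.6 404.4 146.5  59.5  59.8  -3.1]
[171. 218.] [577.1 305.1 146.3  60.7  58.3  -0.8]
[476. 219.] [ 565.7 -410.6  145.9   60.4   57.2   -0.7]
[167. 259.] [482.7 311.5 146.5  57.8  56.9  -0.5]
```

View pics/end2.png

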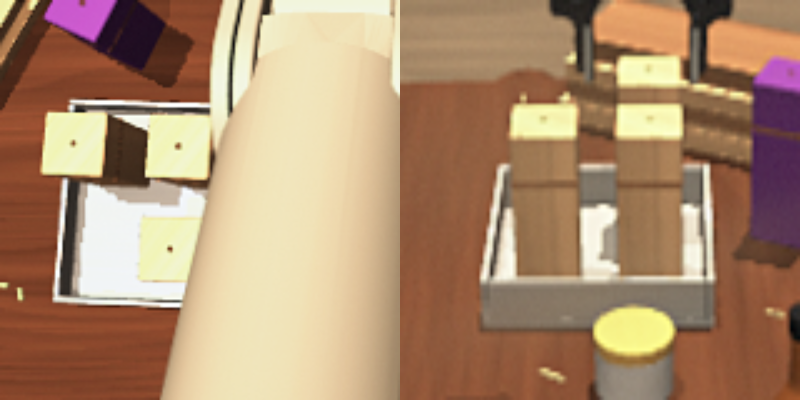

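All three tray blanks stand upright inside the tray with their tops at z ≈ 146 mm, which is the 6 mm floor plus 140 mm. The crate blank is also upright. I hand in.

```bash
python3 -c "
from cell import ctrl
print(ctrl.finish_job())"
```

```text
the job is handed in; nothing more can be done
None
```

All four blanks are lifted, weighed and standing in a box, and the job is handed in at about 38 s of the 72 s allowed; no verdict was reported. Each weight is the mean of 8 force readings:

| Blank started at (x, y, mm) | Force | Weight | Placed in |
|---|---|---|---|
| (453, 103) | 5.07 N | about 515 g | crate |
| (457, −97) | 2.77 N | about 280 g | tray |
| (668, 85) | 3.56 N | about 363 g | tray |
| (548, 6) | 3.33 N | about 340 g | tray |

- **Last check of the blanks:** the tops are at z ≈ 146 mm, so all four stand on a box floor. Their centres are at most about 53 mm from the box centre along either wall direction, against the 75 mm limit.
- **Bystanders:** the bottle, chuck and wax tin were found at the same pixels as at the start, within 2 pixels.
- **Least certain weights:** single force readings scattered by about 0.5 N, roughly 50 g. The two middle blanks are therefore known only to about ±20–25 g, but both stay well below the 440 g limit for the tray.
- **Release heights:** the crate blank was let go about 2 mm above the floor; the tray blanks were released in contact or up to about 2 mm above it.

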